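Lock the filter cartridge into the bayonet head

ROBOT

A 6-joint arm with a two-finger parallel gripper is mounted at the origin on a cart in front of the work surface, level with it; the furniture and walls round the work are solid. World frame = base frame: x ahead of the robot, y to its left, z up, the work surface at z = 0. Lengths are in m, angles in degrees, forces in N, time in s.
With the tool pointing down it reaches from about 0.3 to 0.75 m from the base axis. Payload 8.5 kg.
Tool frame: the origin (TCP) lies on the centre line of the jaws, within the pads' length; the fingertips stand 14 mm ahead of it and the grasp point (between the pads) lies 5 mm behind it; z points along the fingers, x is the direction in which the jaws open and shut, and the axes are right-handed (so a half turn about z gives the same grasp; the last joint's range is limited). The gripper opens to 85 mm and grips with 20 to 120 N. Pads are 22 mm wide; open, the fingers measure 114 mm over their backs; the gripper's body (76 mm by 85 mm) begins 54 mm behind the grasp point. The pads swing forward as they close: fully open they stand 13 mm farther back than shut.
Start: joints at [63.123, 21.807, 74.336, -0, 83.858, -12.336], TCP at [0.138, 0.532, 0.245] pointing down, gripper open.
Joint ranges: [-178.18, 178.18], [-50.72, 133.34], [12.68, 142.11], [-81.47, 261.47], [9.98, 163.14], [-165.26, 165.26]. Speed limits (degrees/s): [136.94, 136.94, 180, 180, 180, 180].

INTERFACE

Orientations are given as a 3x3 rotation matrix whose columns are the frame's x, y, z axes.
In Python, from rig import * gives the robot as it stands.
- The arm moves only by the shell command python3 -m crank 'ROWS' [FORCE]. ROWS is JSON, one flat list of numbers, 7 for each row, row after row: the turn, a rotation vector about the world's x, y, z in rad, then the shift along the world's x, y, z in m, then the opening in per cent of the stroke, from 0 (shut) to 100 (fully open). A call has 1 to 20 rows; each row shifts and turns the commanded pose from where the row before left it; what a row does not reach is not made up. A row lasts 1/10 s, in which the tool goes at most 50 mm and 8.59 degrees, less where a joint would pass 70% of its speed; a pose out of reach is approached as far as the arm can. A call is refused whole if a number of a shift passes 0.05 or a number of a turn 0.15, either way. A call with a gripper value outside its range is refused whole. The fingers move at their own pace and stop on an object; FORCE is the grip in N (left out, the last holds). Time passes only in rows, so rows that do not move let the fingers close. It gives the time, the measured TCP pose, the force and the opening at its end, in the units of the state.
- observe(): the state, without advancing time (a new reading comes with each control period).
- get_image(name): name is "side" or "top" or "wrist"; returns a dict with "frame" (384x512x3 uint8, red, green, blue), "fov_y" (degrees; the focal length in pixels is half the picture's height over the tangent of half this angle, whatever the lens; pixels are square), "cx", "cy" (the principal point, pixels), "world_to_cam" (4x4, takes a point from world to camera coordinates). Camera axes: x right, y up, looking along -z (the intrinsics and any distortion apply to the point x, -y, -z); pixel columns grow to the right and rows downward; lengths in m; the calibration is good to about 2 mm. The wrist camera is an equidistant fisheye: a pixel r from the principal point sees the ray r / f radians off the axis. A picture is of the moment at which its call begins. There is no depth.
- close_job(): hands the job in, once; it reports no verdict.
The state is a dict: "time_s": time; "q": joint angles; "qvel": joint speeds; "joint_efforts": joint torques, N m; "position": TCP position; "tool_rot": TCP orientation; "ft_force": force on the tool from outside, world axes, zero at the start; "wrist_torque": the same for the moment, N m; "grip_width": finger opening in m.
Only numpy, scipy, OpenCV 4.12 (cv2) and the standard library are available. Lean on these libraries where they do the work, as an engineer would, in place of code of your own. Each camera call takes 0.05 s, during which the arm holds its last target. There are 200 camera calls.

TASK

Fit the white filter cartridge into the bayonet socket of the grey filter head: put its two lugs through the two slots, press it down gently against the spring until the lugs are below the lip, turn it clockwise (seen from above) a quarter turn to the stop, and let it spring up into its locking pockets. The seals are delicate, so feel for the depth and the stop and keep the force between cartridge and head below 40 N, counting all their contacts together. Leave the cartridge locked and let go of it, and leave the other things on the worktop where they are.

Things in the scene. Friction and masses are not known exactly. Their poses are not given: they have to be found in the camera images.
- cartridge: White plastic filter cartridge, loose, 92 mm high, 0.13 kg, standing upright. Origin: centre of its underside, z up. From below: round spigot 37 mm wide (foot tapered to 33 mm over the lowest 3 mm) up to z = 31; ribbed body 49 mm wide, z = 31 to 60; wing grip on top. Two lugs at the foot along +x and -x. A half turn about z makes no difference.
- cartridge_lug (a point): tip region of the +x lug, 24 mm from the axis, 3 mm above the underside. Both lugs: 10 mm wide, z = 0 to 6 mm, reaching 27 mm from the axis.
- cartridge_wing (a point): middle of the wing grip, on the axis, 76 mm above the underside. The wing is 46 mm long along the cartridge's x (in line with the lugs), 16 mm thick along y, z = 60 to 92 mm; grip it across its thickness, from above.
- filter_head: Filter head, fixed: grey square housing 120 x 120 mm, 60 mm high; two brass hose barbs stick 33 mm out of its +x side. Origin: centre of its underside, z up, on the socket's axis. A square metal insert with the bayonet socket sits in its 80 mm opening. Work order: down through the slots, press, clockwise (from above) 90 degrees to the stop, let it rise into the pockets.
- socket (a point): socket axis at the housing's top, 60 mm up. The insert's top face lies 10 mm below to 8 mm above this, different each time, not measured, unmoving; depths are from that face. Bore 40 mm wide; lip 18 mm thick. The cartridge's underside meets a sprung seat at depth 17 mm; it must be at depth 24 to 26.5 mm to turn; hard floor at 26.5 mm. Locked it is at 21 mm.
- slot (a point): over the +x slot, 24 mm from the axis, at the housing's top. Two slots, along the head's +x and -x, 14 mm wide, reaching 31 mm from the axis, through the lip. The seat's spring pushes up with 3 N at depth 17 mm and 1.2 N more for each mm: 11.4 N where the lugs just clear the lip, 14.4 N at the floor.
- pocket (a point): over the -y pocket, 24 mm from the axis, at the housing's top (hidden under the lip). Two pockets along the head's -y and +y, 13 mm wide, 3 mm deep in the lip's underside. Stops allow only the clockwise turn from the slots to here (at most 4 degrees past). The spring lifts the lugs in: locked, the cartridge's x lies along the head's y axis.
- petri_dish: bystander: clear round dish, 89 mm wide, 15 mm high; origin under its centre
- control_vial: bystander: small capped vial, 24 mm wide, 45 mm high; origin under its centre
- stain_bottle: bystander: brown bottle, 48 mm wide, 104 mm high; origin under its centre
- swab_box: bystander: carton 60 x 95 x 50 mm; origin under its centre
- timer: bystander: flat bench timer 58 x 62 x 18 mm; origin under its centre
Not all that is in view belongs to the job. Leave any green or orange look-alike of the cartridge alone.

How it is judged (in metres and radians):
On the way:
1. the cartridge's lugs have gone down into the slots (horizontal distance between cartridge and filter_head below 0.004 m and angle between the x axis of cartridge and the x axis of filter_head, either way round below 0.15 rad and z of cartridge in the frame of filter_head below 0.046 m), for 0.05 s.
At the end, for the whole second after the job is handed in: The cartridge is locked in the head: its axis within 4 mm of the socket's axis, upright within 0.06 rad, its lugs (x axis) within 0.08 rad of the head's y axis, its underside 26 to 48.5 mm above the head's origin, at rest and released (horizontal distance between cartridge and filter_head below 0.004 m and angle between the x axis of cartridge and the y axis of filter_head, either way round below 0.08 rad and angle between cartridge's own z axis and vertical below 0.06 rad and z of cartridge in the frame of filter_head between 0.026 and 0.0485 m and linear speed of cartridge below 0.01 m/s and angular speed of cartridge below 0.1 rad/s); the robot touches nothing.
It fails at once if the cartridge is pressed or twisted against the filter head with more than 40 N (contact force between cartridge and filter_head above 40 N).
It fails at once if a bystander (dish, vial, bottle, carton or timer) is pushed more than 25 mm away (distance of any of petri_dish, control_vial, stain_bottle, swab_box, timer from where it was at the start of the episode above 0.025 m).
It also fails if it takes over 58 s, if anything falls off the work surface, if the arm or the gripper's body presses on something with over 40 N, if the wrist force passes 120 N, or if a joint passes its speed limit or range.

## Working session

There is one attempt and no reset: what is moved stays moved. The work goes in short steps, Python scripts to look and compute and a shell command to move; the robot and the scene stay as the last step left them, time stands still between calls to the robot, and variables do not carry over. Pictures are saved under pics/ and viewed, about 8 in all and at most 12, crops included, and the job is handed in when it is done.

```bash
mkdir -p pics; ls; python3 - <<'E'
from rig import *
import cv2,numpy as np
for n in("top","side","wrist"):
    d=get_image(n); print(n,d["fov_y"],d["cx"],d["cy"],np.round(d["world_to_cam"],4).tolist(), [k for k in d])
    cv2.imwrite(f"pics/{n}0.png",d["frame"][:,:,::-1])
    np.save(f"pics/{n}0.npy",d,allow_pickle=True)
s=observe();print(s)
E
```

```text
pics
top 48.32895456118381 257.9443574922168 196.4536223094561 [[-0.0281, -0.9996, 0.0021, 0.1322], [0.9829, -0.0272, 0.1821, -0.4986], [-0.1819, 0.0072, 0.9833, -1.2348], [0.0, 0.0, 0.0, 1.0]] ['frame', 'fov_y', 'cx', 'cy', 'world_to_cam']
side 56.15706332914624 258.7398130488869 185.9057358319204 [[0.9988, 0.0412, 0.0271, -0.5238], [-0.0411, 0.393, 0.9186, -0.0824], [0.0272, -0.9186, 0.3943, -0.7964], [0.0, 0.0, 0.0, 1.0]] ['frame', 'fov_y', 'cx', 'cy', 'world_to_cam']
wrist 65.70646984690485 256.9377163274116 187.79193982858266 [[0.2514, 0.9679, -0.0015, -0.548], [-0.9351, 0.2425, -0.2584, 0.0313], [-0.2498, 0.0664, 0.966, -0.3781], [0.0, 0.0, 0.0, 1.0]] ['frame', 'fov_y', 'cx', 'cy', 'world_to_cam']
{'time_s': 0.15, 'q': array([ 6.31235332e+01,  2.18342223e+01,  7.43704874e+01, -1.98212129e-03,
        8.38577810e+01, -1.23363392e+01]), 'qvel': array([-0.00779902, -0.07970347, -0.1389922 ,  0.0176968 ,  0.04183429,
        0.03884414]), 'joint_efforts': array([ 2.34229512e-03, -4.48621631e+01, -2.31343299e+01, -1.09233852e-04,
        3.79790275e-03,  2.02898929e-05]), 'position': array([0.13800835, 0.53220436, 0.24485918]), 'tool_rot': array([[ 2.51054145e-01,  9.67972935e-01, -4.62375985e-04],
       [ 9.67972451e-01, -2.51054491e-01, -9.88407097e-04],
       [-1.07283289e-03, -1.99423516e-04, -9.99999405e-01]]), 'ft_force': array([-0.071149  , -0.29990867,  0.18398946]), 'wrist_torque': array([ 0.02514517, -0.04854064,  0.07255507]), 'grip_width': 0.08553030187737161}
```

View pics/top0.png

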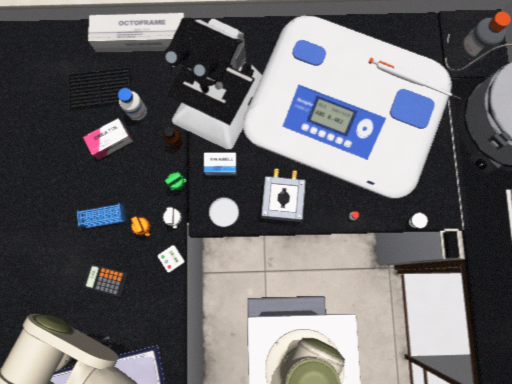

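View pics/side0.png

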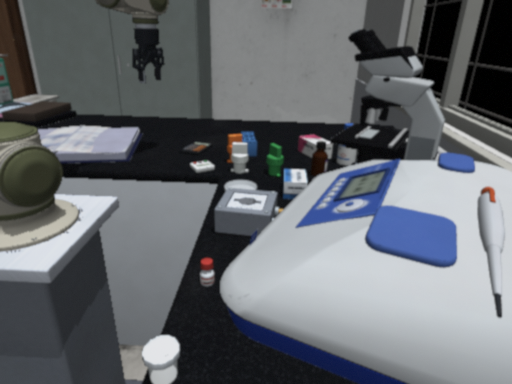

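The white cartridge is at top (172,216). Its look-alikes are orange at (140,226) and green at (176,181). The white jar at (418,220) is round-capped, with no wing. The head is at (284,198), with its barbs pointing up in the image.

```bash
cat > h.py <<'E'
from rig import *
import cv2,numpy as np
def foc(d): return d["frame"].shape[0]/2/np.tan(np.radians(d["fov_y"]/2))
def ray(d,u,v,fish=False):
    f=foc(d);x=(u-d["cx"])/f;y=(v-d["cy"])/f
    if fish:
        r=np.hypot(x,y);k=np.sin(r)/r if r>1e-9 else 1;c=np.array([x*k,-y*k,-np.cos(r)])
    else:c=np.array([x,-y,-1])
    W=np.array(d["world_to_cam"]);R=W[:3,:3]
    return -R.T@W[:3,3],R.T@c
def pt(d,u,v,z,fish=False):
    o,r=ray(d,u,v,fish);return o+r*(z-o[2])/r[2]
def proj(d,P,fish=False):
    P=np.atleast_2d(P);W=np.array(d["world_to_cam"]);c=P@W[:3,:3].T+W[:3,3];X,Y,Z=c[:,0],-c[:,1],-c[:,2];f=foc(d)
    if fish:
        s=np.hypot(X,Y);k=np.arctan2(s,Z)/np.maximum(s,1e-9)
    else:k=1/Z
    return np.c_[d["cx"]+f*X*k,d["cy"]+f*Y*k]
def load(n): return np.load(n,allow_pickle=True).item()
E
python3 - <<'E'
from h import *
d=load("pics/top0.npy")
for n,u,v,z in[("cart",172,216,.08),("head",284,198,.06),("orange",140,226,.08),("green",176,181,.08),("timer",171,258,.018),("dish",224,211,.015),("box",220,163,.05),("vial",354,215,.045),("barb1",276,173,.03),("barb2",294,174,.03),("jar",418,220,.05),("brown",173,138,.1)]: print(n,np.round(pt(d,u,v,z),3))
f=d["frame"][:,:,::-1]
a=cv2.resize(f[150:280,110:310],(800,520),interpolation=cv2.INTER_CUBIC)
cv2.imwrite("pics/c1.png",a)
E
```

```text
cart [0.445 0.368 0.08 ]
head [0.493 0.041 0.06 ]
orange [0.419 0.46  0.08 ]
green [0.548 0.357 0.08 ]
timer [0.328 0.382 0.018]
dish [0.466 0.223 0.015]
box [0.607 0.23  0.05 ]
vial [ 0.438 -0.166  0.045]
barb1 [0.576 0.061 0.03 ]
barb2 [0.572 0.006 0.03 ]
jar [ 0.417 -0.352  0.05 ]
brown [0.673 0.363 0.1  ]
```

View pics/c1.png

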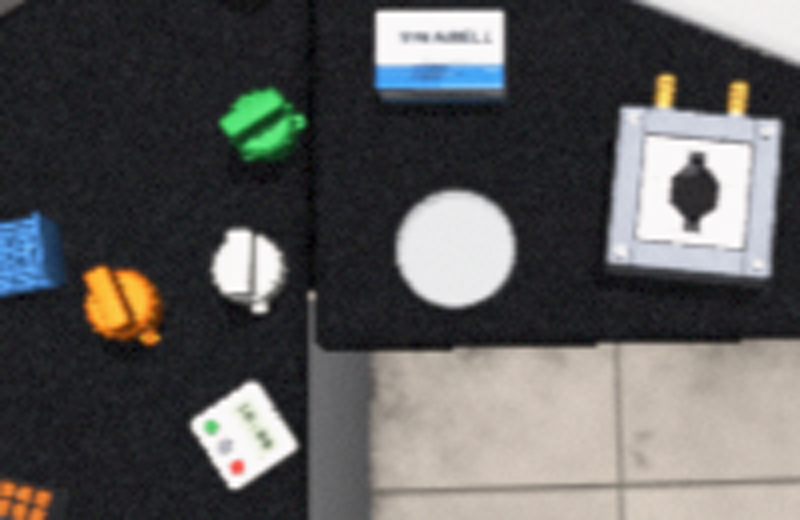

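The crop confirms that the white one, at crop (250,270), has its wing on top and a lug pointing at (262,308). The head's slots run up and down in the image, toward the barbs. Next I move over the cartridge for a close look.

```bash
python3 -m crank '[0,0,0.0316,0.0384,-0.0205,-0.003,100, 0,0,0.0316,0.0384,-0.0205,-0.003,100, 0,0,0.0316,0.0384,-0.0205,-0.003,100, 0,0,0.0316,0.0384,-0.0205,-0.003,100, 0,0,0.0316,0.0384,-0.0205,-0.003,100, 0,0,0.0316,0.0384,-0.0205,-0.003,100, 0,0,0.0316,0.0384,-0.0205,-0.003,100, 0,0,0.0316,0.02,-0.0205,-0.003,100, 0,0,0,0,0,0,100, 0,0,0,0,0,0,100, 0,0,0,0,0,0,100]'
python3 - <<'E'
from h import *
d=get_image("wrist");np.save("pics/w1.npy",d,allow_pickle=True)
cv2.imwrite("pics/w1.png",cv2.resize(d["frame"][:,:,::-1],(768,576),interpolation=cv2.INTER_CUBIC))
E
```

```text
time_s: 1.25
position: [0.4261, 0.369, 0.2214]
tool_rot: [[0.0, 1.0, -0.0], [1.0, -0.0, 0.0], [0.0, -0.0, -1.0]]
ft_force: [-0.3, -0.5, -0.1]
grip_width: 0.0852
```

View pics/w1.png

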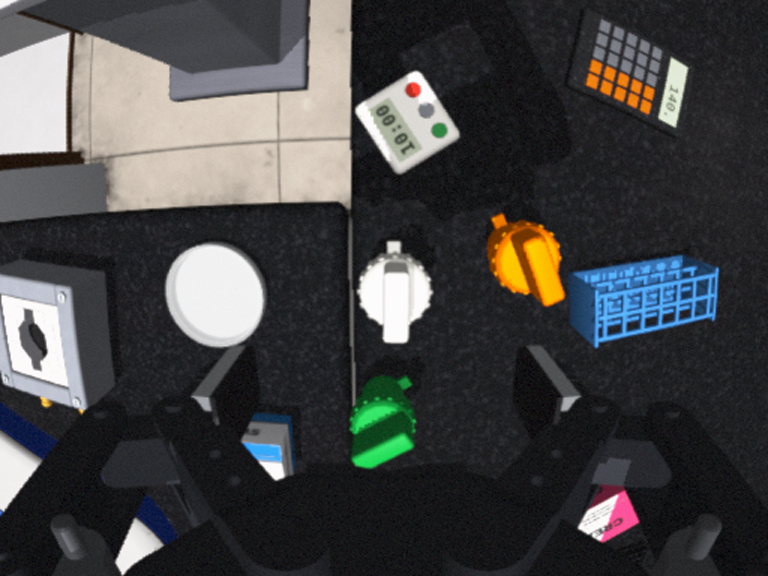

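The wrist view (1.5x) shows the cartridge wing from (397,261) to (396,342) and a lug at (394,243). The fingers clear everything around it. I fit the pose and check it with an overlay.

```bash
cat > fit.py <<'E'
from h import *
def model(x,y,a):
    c,s=np.cos(a),np.sin(a);R=np.array([[c,-s],[s,c]])
    P=np.array([[-23,-8,92],[23,-8,92],[23,8,92],[-23,8,92],[-27,-5,6],[-27,5,6]])/1000
    Q=P.copy();Q[:,:2]=P[:,:2]@R.T+[x,y];return Q
E
python3 - <<'E'
from fit import *
d=load("pics/w1.npy")
print("wing",pt(d,396.5/1.5,301.5/1.5,.092,1),"ends",pt(d,397/1.5,261/1.5,.092,1),pt(d,396/1.5,342/1.5,.092,1),"lug",pt(d,394/1.5,243/1.5,.006,1))
o=pt(d,396.5/1.5,301.5/1.5,.092,1)
f=cv2.resize(d["frame"][140:250,210:320,::-1],None,fx=6,fy=6,interpolation=cv2.INTER_CUBIC)[:590]
q=proj(d,model(o[0],o[1],0),1)
for p in q: cv2.circle(f,tuple(np.int32((p-[210,140]+.5)*6)),3,(0,0,255),-1)
cv2.imwrite("pics/w1o.png",f)
E
```

```text
wing [0.43981272 0.3747872  0.092     ] ends [0.41477154 0.37493913 0.092     ] [0.466336   0.37466524 0.092     ] lug [0.41916157 0.37480085 0.006     ]
```

View pics/w1o.png

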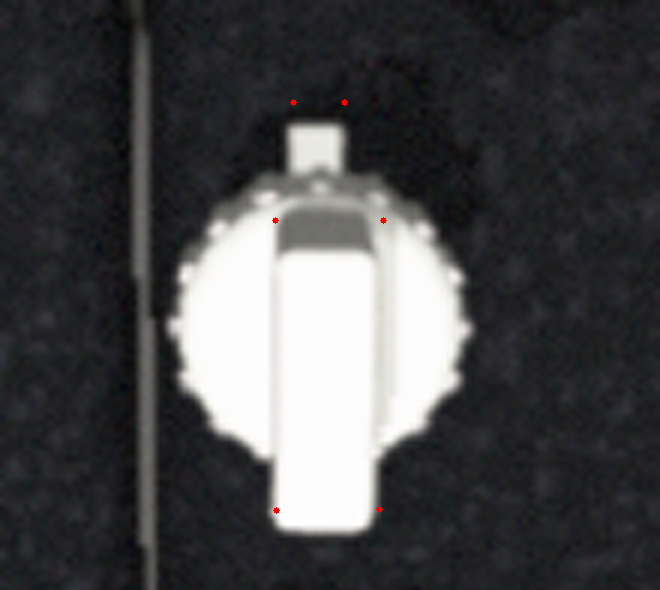

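Overlay: the wing's top face spans y 250–533 at x 325 in the crop, so the cartridge is about 4 mm further out, at (0.444, 0.3743) with yaw ≈ 0. I'll grasp at TCP z = 0.078.

```bash
python3 -m crank '[0,0,0,0.009,0.0026,0,60, 0,0,0,0.009,0.0027,-0.01,60, 0,0,0,0,0,-0.035,60, 0,0,0,0,0,-0.035,60, 0,0,0,0,0,-0.035,60, 0,0,0,0,0,-0.018,60, 0,0,0,0,0,-0.0104,60, 0,0,0,0,0,0,60]' 60
python3 - <<'E'
from fit import *
d=get_image("wrist")
q=proj(d,model(.444,.3743,0),1);print(np.round(q,1).tolist())
f=cv2.resize(d["frame"][:,:,::-1],(768,576),interpolation=cv2.INTER_CUBIC)
for p in q: cv2.circle(f,tuple(np.int32(p*1.5+.5)),2,(0,0,255),-1)
cv2.imwrite("pics/w2.png",f)
E
```

```text
time_s: 2.1
position: [0.4447, 0.3736, 0.0765]
tool_rot: [[0.001, 1.0, -0.002], [1.0, -0.001, -0.001], [-0.001, -0.002, -1.0]]
ft_force: [0.8, 0.6, 0.5]
grip_width: 0.0515
[[240.9, 220.5], [243.3, 310.6], [277.3, 310.5], [280.4, 220.4], [252.0, 169.1], [266.7, 169.1]]
```

View pics/w2.png

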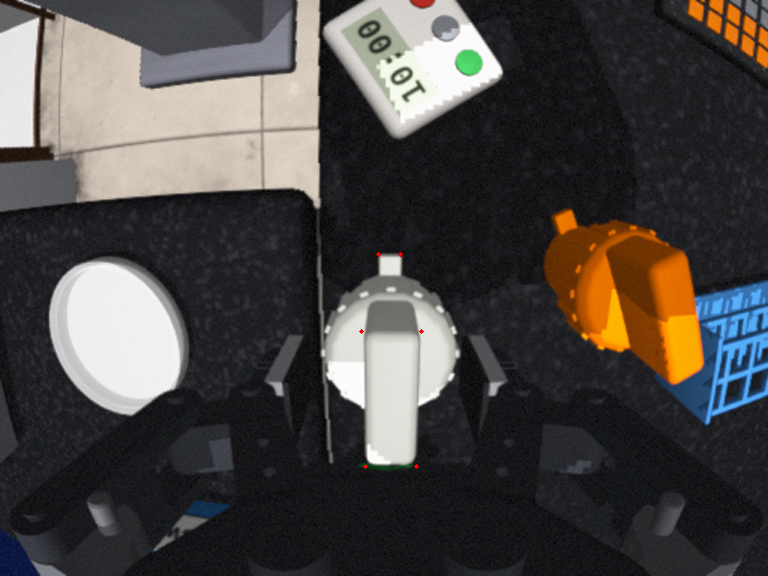

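Aligned: the jaws straddle the wing and the lug corners match the overlay. I close, lift and move beside the head.

```bash
python3 -m crank '[0,0,0,0,0,0,0, 0,0,0,0,0,0,0, 0,0,0,0,0,0,0, 0,0,0,0,0,0,0, 0,0,0,0,0,0,0, 0,0,0,0,0,0,0, 0,0,0,0,0,0.01,0, 0,0,0,0,0,0.03,0, 0,0,0,0,0,0.03,0, 0,0,0,0,0,0.04,0, 0,0,0,0,0,0.04,0, 0,0,0,0.01,-0.035,0,0, 0,0,0,0.01,-0.04,0,0, 0,0,0,0.01,-0.04,0,0, 0,0,0,0.01,-0.04,0,0, 0,0,0,0.01,-0.04,0,0, 0,0,0,0.006,-0.038,0,0, 0,0,0,0,0,0,0, 0,0,0,0,0,0,0, 0,0,0,0,0,0,0]' 60
python3 - <<'E'
from fit import *
d=get_image("wrist");np.save("pics/w3.npy",d,allow_pickle=True)
cv2.imwrite("pics/w3.png",cv2.resize(d["frame"][:,:,::-1],(768,576),interpolation=cv2.INTER_CUBIC))
d=get_image("side");np.save("pics/s3.npy",d,allow_pickle=True)
E
```

```text
time_s: 4.15
position: [0.5006, 0.1415, 0.2282]
tool_rot: [[0.0, 1.0, 0.0], [1.0, -0.0, 0.0], [0.0, 0.0, -1.0]]
ft_force: [0.1, 1.0, -0.9]
grip_width: 0.0151
```

View pics/w3.png

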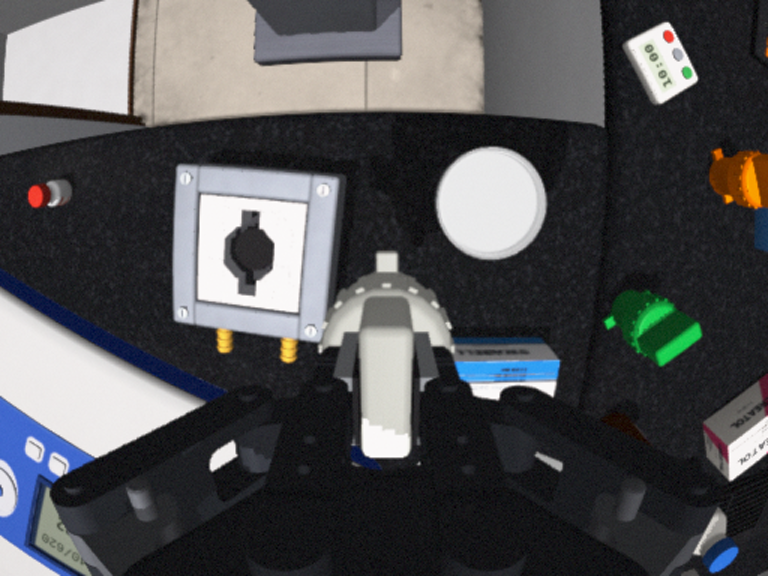

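The head is clearly visible, with screws at (186,178), (323,190), (310,331) and (182,313), and the grip is holding. I enlarge the head for corner picking.

```bash
python3 - <<'E'
from fit import *
d=load("pics/w3.npy")
c=[(186,178),(323,190),(310,331),(182,313)]
P=np.array([pt(d,u/1.5-.17,v/1.5-.17,.06,1) for u,v in c]);print(P.round(4),P.mean(0))
f=cv2.resize(d["frame"][100:240,105:245,::-1],None,fx=4.2,fy=4.2,interpolation=cv2.INTER_CUBIC)
cv2.imwrite("pics/w3c.png",f)
E
```

```text
[[ 4.365e-01  1.000e-04  6.000e-02]
 [ 4.491e-01  9.900e-02  6.000e-02]
 [ 5.487e-01  8.620e-02  6.000e-02]
 [ 5.365e-01 -1.330e-02  6.000e-02]] [0.49270779 0.04301447 0.06      ]
```

View pics/w3c.png

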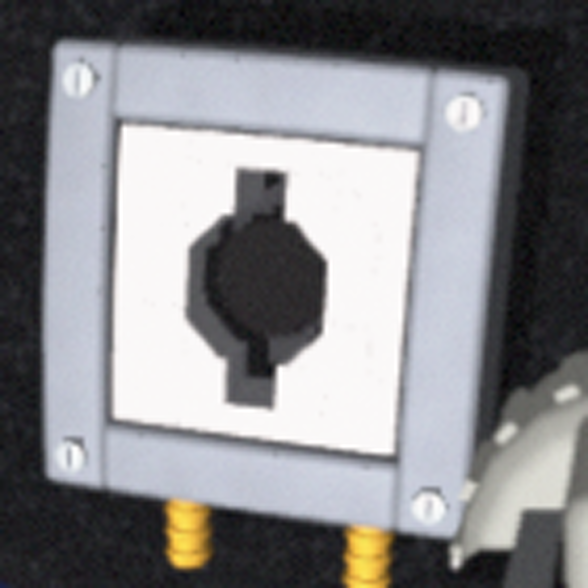

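```bash
python3 - <<'E'
from fit import *
d=load("pics/w3.npy")
g=lambda u,v:(u/4.2+105-.38,v/4.2+100-.38)
for z in(.05,.055,.06,.065,.068):
    a,b=pt(d,*g(262,168),z,1),pt(d,*g(250,408),z,1); c=[pt(d,*g(*p),z,1) for p in((118,123),(420,150),(397,458),(110,418))]
    print(z,"slotlen",np.hypot(*(b-a)[:2]).round(4),"mid",((a+b)/2).round(4)[:2],"ang",np.degrees(np.arctan2(*(b-a)[1::-1])).round(2),"insert",np.mean(c,0)[:2].round(4),[np.linalg.norm(c[i]-c[i-1]).round(4) for i in range(4)])
print("lug",pt(d,387/1.5-.17,253/1.5-.17,.1577,1), "wingtop far edge",pt(d,386/1.5,460/1.5,.2437,1))
print(proj(d,model(.4999,.1415,0)+[0,0,.1517],1)*1.5)
E
```

```text
0.05 slotlen 0.0637 mid [0.4936 0.0413] ang -6.92 insert [0.4936 0.0412] [np.float64(0.0803), np.float64(0.0812), np.float64(0.0807), np.float64(0.0817)]
0.055 slotlen 0.0626 mid [0.4926 0.043 ] ang -6.92 insert [0.4926 0.0428] [np.float64(0.079), np.float64(0.0799), np.float64(0.0794), np.float64(0.0803)]
0.06 slotlen 0.0616 mid [0.4917 0.0446] ang -6.92 insert [0.4916 0.0445] [np.float64(0.0777), np.float64(0.0786), np.float64(0.0781), np.float64(0.079)]
0.065 slotlen 0.0606 mid [0.4907 0.0462] ang -6.92 insert [0.4906 0.0461] [np.float64(0.0763), np.float64(0.0772), np.float64(0.0767), np.float64(0.0777)]
0.068 slotlen 0.0599 mid [0.4901 0.0472] ang -6.92 insert [0.4901 0.0471] [np.float64(0.0756), np.float64(0.0764), np.float64(0.076), np.float64(0.0769)]
lug [0.47258004 0.14118762 0.1577    ] wingtop far edge [0.5204218  0.14072699 0.2437    ]
[[359.2210775  331.03014202]
 [362.94246825 465.92868265]
 [413.97312378 465.80984446]
 [418.48553762 330.96291356]
 [376.39863029 253.44682933]
 [398.46781499 253.43850908]]
```

The insert face is at z ≈ 0.055, where its parallax agrees with the screw centre. The head axis is at (0.4926, 0.0430) with yaw ≈ −7.1°, and the screw square measures 100 mm, which is consistent. I move above the socket.

```bash
python3 -m crank '[0,0,-0.03,-0.0018,-0.0246,0,0, 0,0,-0.03,-0.0018,-0.0246,0,0, 0,0,-0.03,-0.0018,-0.0246,0,0, 0,0,-0.034,-0.0018,-0.0245,0,0, 0,0,0,0,0,-0.03,0, 0,0,0,0,0,-0.03,0, 0,0,0,0,0,-0.02,0, 0,0,0,0,0,0,0, 0,0,0,0,0,0,0, 0,0,0,0,0,0,0]'
python3 - <<'E'
from fit import *
s=observe();d=get_image("wrist");np.save("pics/w4.npy",d,allow_pickle=True)
print(s["position"],s["ft_force"])
a=-.124;p=s["position"]
q=proj(d,model(p[0]-.0008,p[1]-.0002,a)+[0,0,p[2]-.0765],1)
f=cv2.resize(d["frame"][:,:,::-1],(768,576),interpolation=cv2.INTER_CUBIC)
for u in q[4:]: cv2.circle(f,tuple(np.int32(u*1.5+.5)),2,(0,0,255),-1)
c,s_=np.cos(a),np.sin(a)
S=np.array([[-.031,-.007,.055],[-.031,.007,.055],[-.06,-.06,.06],[-.06,.06,.06],[.06,-.06,.06],[.06,.06,.06]])
S[:,:2]=S[:,:2]@np.array([[c,s_],[-s_,c]])+[.4926,.043]
for u in proj(d,S,1): cv2.circle(f,tuple(np.int32(u*1.5+.5)),2,(0,200,0),-1)
cv2.imwrite("pics/w4.png",f[100:500,100:620].repeat(1,0))
E
```

```text
time_s: 5.25
position: [0.4944, 0.0427, 0.1492]
tool_rot: [[0.124, 0.992, 0.002], [0.992, -0.124, -0.0], [-0.0, 0.002, -1.0]]
ft_force: [0.5, -0.6, -1.2]
grip_width: 0.0148
[0.49435347 0.04267869 0.14919747] [ 0.49569178 -0.55928564 -1.20460176]
```

View pics/w4.png

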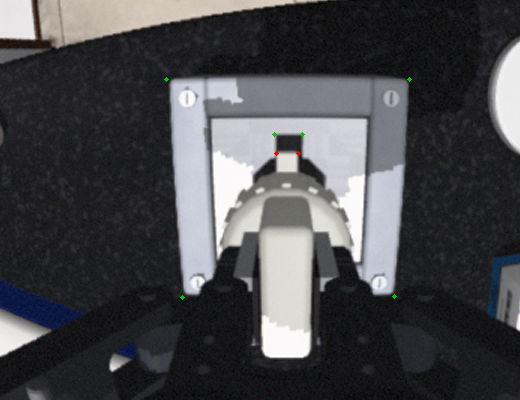

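The lug sits centred over the slot, matching both overlays. I make a small correction and then descend gently.

```bash
python3 -m crank '[0,0,0,-0.0008,0.0004,-0.004,0, 0,0,0,0,0,-0.004,0, 0,0,0,0,0,-0.004,0, 0,0,0,0,0,-0.001,0, 0,0,0,0,0,-0.001,0, 0,0,0,0,0,-0.001,0, 0,0,0,0,0,-0.001,0, 0,0,0,0,0,-0.001,0, 0,0,0,0,0,0,0]'
```

```text
time_s: 6.2
position: [0.4929, 0.0431, 0.1308]
tool_rot: [[0.125, 0.992, 0.0], [0.992, -0.125, 0.001], [0.001, 0.0, -1.0]]
ft_force: [0.8, 2.7, -1.4]
grip_width: 0.0151
```

```bash
python3 -m crank '[0,0,0,0,0,-0.001,0, 0,0,0,0,0,-0.001,0, 0,0,0,0,0,-0.001,0, 0,0,0,0,0,-0.001,0, 0,0,0,0,0,0,0]'
```

```text
time_s: 6.7
position: [0.4929, 0.043, 0.1268]
tool_rot: [[0.125, 0.992, 0.0], [0.992, -0.125, 0.001], [0.001, -0.0, -1.0]]
ft_force: [1.6, 5.3, -0.8]
grip_width: 0.0153
```

Side force in y is rising to 5 N, so I nudge +y and read again.

```bash
python3 -m crank '[0,0,0,0,0.0007,0,0, 0,0,0,0,0,0,0, 0,0,0,0,0,0,0]'; python3 -c "
from rig import *
s=observe();print(s['position'],s['ft_force'],s['wrist_torque'])"
```

```text
time_s: 7.0
position: [0.4929, 0.0433, 0.1268]
tool_rot: [[0.125, 0.992, -0.0], [0.992, -0.125, -0.0], [-0.0, 0.0, -1.0]]
ft_force: [1.4, 1.5, -2.0]
grip_width: 0.0152
[0.49291293 0.04332767 0.12684017] [ 1.40525626  1.50270238 -1.95266482] [ 0.56285859 -0.21999142  0.03942013]
```

```bash
python3 -m crank '[0,0,0,0,0.0005,-0.001,0, 0,0,0,0,0,-0.001,0, 0,0,0,0,0,-0.001,0, 0,0,0,0,0,-0.001,0, 0,0,0,0,0,0,0]';  python3 -m crank '[0,0,0,0,0,-0.001,0, 0,0,0,0,0,-0.001,0, 0,0,0,0,0,-0.001,0, 0,0,0,0,0,0,0]'
```

```text
time_s: 7.5
position: [0.4928, 0.0438, 0.1227]
tool_rot: [[0.125, 0.992, -0.0], [0.992, -0.125, -0.0], [-0.0, -0.0, -1.0]]
ft_force: [0.2, 0.0, -0.9]
grip_width: 0.0145
time_s: 7.9
position: [0.4928, 0.044, 0.1198]
tool_rot: [[0.125, 0.992, -0.0], [0.992, -0.125, 0.0], [-0.0, -0.0, -1.0]]
ft_force: [-0.1, 0.2, -1.2]
grip_width: 0.0151
```

```bash
python3 -m crank '[0,0,0,0,0,-0.001,0, 0,0,0,0,0,-0.001,0, 0,0,0,0,0,-0.001,0, 0,0,0,0,0,0,0]';  python3 -m crank '[0,0,0,0,0,-0.001,0, 0,0,0,0,0,-0.001,0, 0,0,0,0,0,0,0]'; python3 -m crank '[0,0,0,0,0,-0.001,0, 0,0,0,0,0,-0.001,0, 0,0,0,0,0,0,0]'
```

```text
time_s: 8.3
position: [0.493, 0.044, 0.1171]
tool_rot: [[0.125, 0.992, 0.0], [0.992, -0.125, -0.0], [0.0, 0.0, -1.0]]
ft_force: [-0.2, -0.1, 4.1]
grip_width: 0.015
time_s: 8.6
position: [0.493, 0.044, 0.1152]
tool_rot: [[0.125, 0.992, 0.001], [0.992, -0.125, -0.0], [0.0, 0.001, -1.0]]
ft_force: [-2.0, 0.5, 6.5]
grip_width: 0.0147
time_s: 8.9
position: [0.4931, 0.044, 0.1133]
tool_rot: [[0.125, 0.992, 0.001], [0.992, -0.125, -0.0], [0.0, 0.001, -1.0]]
ft_force: [-1.0, 1.3, 8.5]
grip_width: 0.0152
```

The spring slope is 1.2 N/mm. Seat contact was at TCP z ≈ 0.1189, so the turn window is 0.1119–0.1094. I aim for 0.1107.

```bash
python3 -m crank '[0,0,0,0,0,-0.001,0, 0,0,0,0,0,-0.0008,0, 0,0,0,0,0,-0.0008,0, 0,0,0,0,0,0,0, 0,0,0,0,0,0,0]'; python3 -c "
from rig import *
s=observe();print(s['position'],s['ft_force'],s['wrist_torque'])"
```

```text
time_s: 9.4
position: [0.4931, 0.044, 0.1111]
tool_rot: [[0.125, 0.992, 0.001], [0.992, -0.125, -0.0], [0.0, 0.001, -1.0]]
ft_force: [-3.6, 1.3, 11.5]
grip_width: 0.015
[0.49306707 0.04399236 0.11106182] [-3.60132943  1.33222893 11.53896245] [0.13224243 0.60084141 0.00096866]
```

```bash
python3 -m crank '[0,0,0,-0.0004,0,0,0, 0,0,-0.06,0,0,0,0, 0,0,-0.08,0,0,0,0, 0,0,-0.08,0,0,0,0, 0,0,-0.08,0,0,0,0, 0,0,0,0,0,0,0]'; python3 -c "
from rig import *
s=observe();print(s['position'],s['ft_force'],s['wrist_torque'])"
```

```text
time_s: 10.0
position: [0.4938, 0.044, 0.1114]
tool_rot: [[0.414, 0.91, 0.004], [0.91, -0.414, -0.0], [0.002, 0.004, -1.0]]
ft_force: [0.6, 2.0, 10.5]
grip_width: 0.0147
[0.49376673 0.04398175 0.11144022] [ 0.61810536  2.01139667 10.45076638] [ 0.30800393 -0.05075618 -0.00693909]
```

The turn is free (torque about z ≈ 0), so I continue.

```bash
python3 -m crank '[0,0,-0.08,-0.0003,-0.0002,-0.0004,0, 0,0,-0.08,0,-0.0002,0,0, 0,0,-0.08,0,-0.0002,0,0, 0,0,-0.08,0,0,0,0, 0,0,-0.08,0,0,0,0, 0,0,0,0,0,0,0]'; python3 -c "
from rig import *
s=observe();print(s['position'],s['ft_force'],s['wrist_torque'])"
```

```text
time_s: 10.6
position: [0.4943, 0.0441, 0.1114]
tool_rot: [[0.736, 0.677, 0.007], [0.677, -0.736, 0.001], [0.006, 0.003, -1.0]]
ft_force: [3.3, 6.5, 11.5]
grip_width: 0.015
[0.4942939  0.04414286 0.11138143] [ 3.34192573  6.4542059  11.50891166] [ 1.29402425 -0.70169479 -0.02363695]
```

Side force is building at (3.3, 6.5) N, so I relieve it along +x,+y.

```bash
python3 -m crank '[0,0,0,0.0005,0.001,0,0, 0,0,0,0,0,0,0, 0,0,0,0,0,0,0]'; python3 -c "
from rig import *
s=observe();print(s['position'],s['ft_force'],s['wrist_torque'],s['tool_rot'])"
```

```text
time_s: 10.9
position: [0.4944, 0.0445, 0.1113]
tool_rot: [[0.735, 0.678, 0.005], [0.678, -0.735, 0.0], [0.004, 0.004, -1.0]]
ft_force: [1.7, 3.3, 12.2]
grip_width: 0.0151
[0.49443861 0.0445178  0.11127953] [ 1.66650432  3.33645617 12.19025991] [ 0.45567004 -0.3746999  -0.08001569] [[ 7.34664154e-01  6.78408846e-01  5.47892615e-03]
 [ 6.78418485e-01 -7.34675671e-01  1.33414859e-04]
 [ 4.11574356e-03  3.61898967e-03 -9.99984982e-01]]
```

```bash
python3 -m crank '[0,0,-0.08,0.0003,0.0005,0,0, 0,0,-0.08,0,0,0,0, 0,0,-0.08,0,0,0,0, 0,0,-0.08,0,0,0,0, 0,0,0,0,0,0,0, 0,0,0,0,0,0,0]'; python3 -c "
from rig import *
s=observe();print(s['position'],s['ft_force'],s['wrist_torque'])"
```

```text
time_s: 11.5
position: [0.4946, 0.0448, 0.1112]
tool_rot: [[0.911, 0.413, 0.005], [0.413, -0.911, -0.0], [0.004, 0.002, -1.0]]
ft_force: [1.8, 0.8, 10.9]
grip_width: 0.0146
[0.49459187 0.04481489 0.11121729] [ 1.77250415  0.78951357 10.92766713] [ 0.27749268 -0.32912971  0.00711106]
```

```bash
python3 -m crank '[0,0,-0.08,0.0002,0,0,0, 0,0,-0.08,0,0,0,0, 0,0,-0.08,0,0,0,0, 0,0,-0.08,0,0,0,0, 0,0,-0.08,0,0,0,0, 0,0,0,0,0,0,0, 0,0,0,0,0,0,0]'; python3 -c "
from rig import *
s=observe();print(s['position'],s['ft_force'],s['wrist_torque'])"
```

```text
time_s: 12.2
position: [0.495, 0.045, 0.1113]
tool_rot: [[1.0, 0.025, 0.006], [0.025, -1.0, 0.0], [0.006, -0.0, -1.0]]
ft_force: [2.1, 2.8, 11.1]
grip_width: 0.0149
[0.4950092  0.04500065 0.11128207] [ 2.11083075  2.75103718 11.05484126] [ 0.56059034 -0.4689006  -0.0178599 ]
```

```bash
python3 -m crank '[0,0,-0.04,0,0.0003,0,0, 0,0,-0.04,0,0,0,0, 0,0,-0.03,0,0,0,0, 0,0,0,0,0,0,0]'; python3 -c "
from rig import *
s=observe();print(s['position'],s['ft_force'],s['wrist_torque'])";  python3 -m crank '[0,0,-0.02,0,0,0,0, 0,0,-0.02,0,0,0,0, 0,0,0,0,0,0,0]'; python3 -c "
from rig import *
s=observe();print(s['position'],s['ft_force'],s['wrist_torque'])"
```

```text
time_s: 12.6
position: [0.4951, 0.0452, 0.1113]
tool_rot: [[0.996, -0.085, 0.006], [-0.085, -0.996, -0.0], [0.006, -0.0, -1.0]]
ft_force: [2.2, 2.5, 11.6]
grip_width: 0.015
[0.49507674 0.04524323 0.11130278] [ 2.1673608   2.47416193 11.57057879] [ 0.46552325 -0.43494124  0.07381901]
time_s: 12.9
position: [0.4951, 0.0452, 0.1113]
tool_rot: [[0.992, -0.124, 0.006], [-0.124, -0.992, -0.0], [0.006, -0.001, -1.0]]
ft_force: [2.5, 2.7, 12.0]
grip_width: 0.0151
[0.4950919  0.04522614 0.11129806] [ 2.53924033  2.66777926 11.96358414] [ 0.37453622 -0.44195485  0.04301765]
```

```bash
for i in 1 2; do python3 -m crank '[0,0,-0.02,0,0,0,0, 0,0,0,0,0,0,0]' >/dev/null; python3 -c "
from rig import *
s=observe();print(s['tool_rot'][:2,0],s['ft_force'],s['wrist_torque'])"; done
```

```text
[ 0.98954466 -0.1441174 ] [ 2.38029818  2.76430469 11.85323669] [ 0.46182831 -0.40450848  0.13789399]
[ 0.98648465 -0.16378566] [ 1.67744659  3.02761428 11.87307775] [ 0.55051502 -0.1822554   0.13771371]
```

```bash
for i in 1 2; do python3 -m crank '[0,0,-0.02,0,0,0,0, 0,0,0,0,0,0,0]' >/dev/null; python3 -c "
from rig import *
s=observe();print(s['tool_rot'][:2,0],s['ft_force'],s['wrist_torque'])"; done
```

```text
[ 0.98303134 -0.18339574] [-0.13979674  1.82518451 12.59586795] [0.5275202  0.0351931  0.17884895]
[ 0.97933684 -0.2022029 ] [-0.47596783  3.16822028 12.89908652] [0.56510789 0.05808786 0.57080481]
```

The stop is felt at ≈ −11°, torque 0.57 N·m. I back off to the pocket centre and let it rise.

```bash
python3 -m crank '[0,0,0.03,0,0,0,0, 0,0,0.035,0,0,0,0, 0,0,0,0,0,0,0, 0,0,0,0,0,0.001,0, 0,0,0,0,0,0.001,0, 0,0,0,0,0,0.001,0, 0,0,0,0,0,0,0]';python3 -c "
from rig import *
s=observe();print(s['position'],s['ft_force'],s['wrist_torque'])";  python3 -m crank '[0,0,0,0,0,0.0008,0, 0,0,0,0,0,0,0, 0,0,0,0,0,0,0]'; python3 -c "
from rig import *
s=observe();print(s['position'],s['ft_force'],s['wrist_torque'])"
```

```text
time_s: 14.4
position: [0.4941, 0.0454, 0.1138]
tool_rot: [[0.99, -0.139, 0.003], [-0.139, -0.99, 0.0], [0.003, -0.001, -1.0]]
ft_force: [0.6, 2.9, 8.3]
grip_width: 0.015
[0.49410502 0.04536904 0.11375343] [0.56189746 2.89534688 8.27528185] [ 0.47465059 -0.03118551  0.02052035]
time_s: 14.7
position: [0.4941, 0.0454, 0.1144]
tool_rot: [[0.99, -0.139, 0.003], [-0.139, -0.99, 0.0], [0.003, -0.001, -1.0]]
ft_force: [0.6, 2.8, 7.9]
grip_width: 0.0149
[0.4940724  0.04535407 0.1144108 ] [0.64206214 2.75973147 7.89020779] [ 0.47847367 -0.06739599  0.03062226]
```

```bash
for i in 1 2; do python3 -m crank '[0,0,0,0,0,0.0006,0, 0,0,0,0,0,0,0, 0,0,0,0,0,0,0]' >/dev/null; python3 -c "
from rig import *
s=observe();print(s['position'],s['ft_force'],s['wrist_torque'])"; done
```

```text
[0.49407569 0.04533947 0.114939  ] [1.53406497 2.06915898 7.24988832] [ 0.4885536  -0.15587358  0.03380687]
[0.49395295 0.04532026 0.11518467] [4.63431369 2.86642997 3.14415337] [ 0.57340471 -0.78681487  0.02587742]
```

The pocket roof took the load (7.2 → 3.1 N), so the lugs are in their pockets. Release and retreat.

```bash
python3 -m crank '[0,0,0,0,0,0,25, 0,0,0,0,0,0,40, 0,0,0,0,0,0,60, 0,0,0,0,0,0,60, 0,0,0,0,0,0,60, 0,0,0,0,0,0.01,60, 0,0,0,0,0,0.02,60, 0,0,0,0,0,0.03,60, 0,0,0,0,0,0.03,60, 0,0,0,0,0,0.03,60, 0,0,0,0,0,0,60, 0,0,0,0,0,0,60, 0,0,0,0,0,0,60]'
python3 - <<'E'
from fit import *
d=get_image("wrist");np.save("pics/w5.npy",d,allow_pickle=True)
f=cv2.resize(d["frame"][:,:,::-1],(768,576),interpolation=cv2.INTER_CUBIC)
Q=model(.4926,.043,-.124+np.pi/2)+[0,0,.0385]
S=model(.4926,.043,-.124)
c,s=np.cos(-.124),np.sin(-.124);H=np.array([[a*.06,b*.06] for a in(-1,1) for b in(-1,1)])@np.array([[c,s],[-s,c]])+[.4926,.043]
for u in np.r_[proj(d,Q[:4],1)]: cv2.circle(f,tuple(np.int32(u*1.5+.5)),2,(0,0,255),-1)
for u in proj(d,np.c_[H,np.full(4,.06)],1): cv2.circle(f,tuple(np.int32(u*1.5+.5)),2,(0,200,0),-1)
cv2.imwrite("pics/w5.png",f)
print(observe()["ft_force"])
E
```

```text
time_s: 16.6
position: [0.4927, 0.0452, 0.2342]
tool_rot: [[0.99, -0.139, -0.002], [-0.139, -0.99, 0.0], [-0.002, 0.0, -1.0]]
ft_force: [-0.5, -0.0, -0.6]
grip_width: 0.0516
[0.86561456 0.19330761 0.04782288]
```

View pics/w5.png

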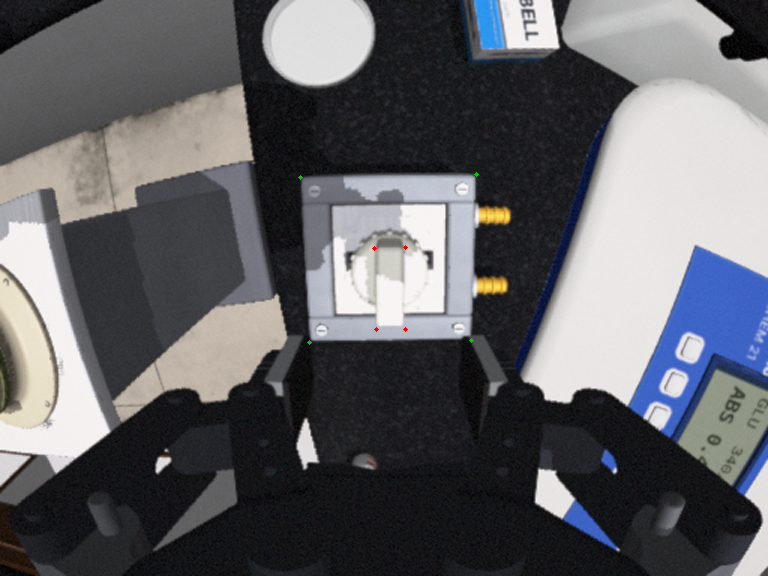

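The wing, (390,240)–(389,325), lies across the slots and matches the locked-pose overlay. The body is centred and upright, the gripper is clear, and the dish and box haven't moved.

```bash
python3 -c "
from rig import *
print(close_job())"
```

```text
the job is handed in; nothing more can be done
None
```

The white cartridge is locked in the filter head and released. I handed the job in at about 17 s of the 58 s allowed; no verdict is reported.

- **Insertion:** the lugs went down through the slots. The sprung seat was felt with the expected 1.2 N/mm slope, and I pressed to about 25 mm depth.
- **Turn:** the cartridge turned freely clockwise. The stop was felt about 4° past the quarter turn (0.57 N·m). I backed off about 4° and let it rise until the pocket roof took the load (upward reading fell from 7.2 to 3.1 N).
- **Forces:** the highest wrist reading I saw was about 13–14 N. The force between cartridge and head is not measured directly. Two small side-force build-ups (5 and 7 N) were relieved as they appeared.
- **Last picture:** the wing lies across the slots, within about 1–2 mm of the predicted locked pose. The gripper is clear at about zero force. The dish and the carton look unmoved. The vial is partly hidden, and the timer and bottle are out of that view, but nothing went near them.

One disagreement: the TCP ended about 1–2 mm from the camera estimate of the socket axis. This probably comes from arm flex and a small grasp offset.

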